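Pop a jar lid from the dispenser and trap it on the chute

TASK

At the lid dispenser, press the spring ejector key fully down with one finger so that the jar lid pops out of its seat, and trap the lid on the chute with the other finger before it slides off the lower end. Finish while holding: the key still fully down, the lid at rest on the chute against the finger. Do not pick up or lift the lid off the chute, and leave everything else on the counter where it stands.

Things in the scene. Friction and masses are not known exactly. Their poses are not given: they have to be found in the camera images.
- dispenser: fixed lid dispenser on the counter: white base 220 x 115 mm, a white sloping chute and, beside it, a white block with the ejector key. Origin on the counter below the spot of the chute opposite the key; x points level towards the chute's upper end, y from the chute to the key, z up. Chute centre line at y = 0; key centre at x = 0, y = +46 mm
- chute: the slippery white chute. Origin on its floor's centre line, opposite the key's centre, 65 mm above the counter; x up the 20 degree slope, y level towards the key, z square to the floor. 53 mm wide inside; walls 4 mm thick, 10 mm above the floor. Open lower end at x = -85 mm, sill at x = +49 mm, then the lid's seat, 6 mm deeper, up to a 22 mm high back wall at x = +101 mm
- lid: loose plain steel jar lid, 48 mm across, 18 mm thick, about 80 g; origin at the centre of its underside. It starts in the seat at chute x = +73 mm. With the key about 7.5 mm down it is lifted over the sill and slides down the chute by itself, off the lower end in about half a second unless a finger already stands in the chute, as one opposite the key would
- key_top (a point): centre of the key's flat level steel top, 28 mm along the dispenser's x, 25 mm along its y. Released it is 84 mm above the counter, 19 mm above the chute floor opposite; fully pressed 74 mm and 9 mm. So when one fingertip has the key down, another at the same height 46 mm away over the chute's centre line stands in the lid's way, clear of the floor
- ejector_key (a joint): travel of the key downwards, m: 0 released, 0.010 fully pressed against its stop; a spring pushes it back up, 4 N at the start and 7 N at the bottom
- refill_jar: bystander: glass jar with steel lid, 68 mm across, 105 mm high, origin under its centre
- small_tin: bystander: aluminium tin, 56 mm across, 75 mm high, origin under its centre
- wide_lid: bystander: larger steel lid lying on the counter, 72 mm across, 14 mm high, origin under its centre
- scoop: bystander: aluminium scoop about 150 mm long, 50 mm wide, 36 mm high, origin under the rear of its bowl, handle towards -x
- flask: bystander: wood-look bottle with steel cap, 68 mm across, 210 mm high, origin under its centre
- tumbler: bystander: marble-look cup, 80 mm across, 120 mm high, origin under its centre
- tag_box: bystander: cardboard box 70 x 100 x 50 mm, origin under its centre
Things that resemble listed ones, but are neither listed nor needed, are in the scene too. Leave any green look-alike of the lid alone.

How it is judged:
By the outcome, as a careful person would: the job done as asked, in the order asked, and still so for the second after the job is handed in, while the arm keeps its last pose, push and grip.
It also fails if it takes over 32 s, if anything falls off the work surface, if the arm or the gripper's body presses on something with over 40 N, if the wrist force passes 120 N, or if a joint passes its speed limit or range.

ROBOT

A 6-joint arm with a two-finger parallel gripper is mounted at the origin on the work surface. World frame = base frame: x ahead of the robot, y to its left, z up, the work surface at z = 0. Lengths are in mm, angles in rad, forces in N, time in s.
With the tool pointing down it reaches from about 275 to 750 mm from the base axis. Payload 10.2 kg.
Tool frame: the origin (TCP) lies midway between the tips of the shut fingers; the grasp point (between the pads) lies 19 mm behind it; y points along the fingers, z is the direction in which the jaws open and shut, and the axes are right-handed (so a half turn about y gives the same grasp; the last joint's range is limited). The gripper opens to 85 mm and grips with 20 to 120 N. Pads are 22 mm wide; open, the fingers measure 114 mm over their backs; the gripper's body (76 mm by 85 mm) begins 54 mm behind the grasp point. The pads swing forward as they close: fully open they stand 13 mm farther back than shut.
Start: joints at [-1.368, 0.313, 1.498, -0, 1.331, -0.223], TCP at [216.839, -478.134, 231.294] pointing down, gripper open.
Joint ranges: [-2.94, 2.94], [-0.97, 2.17], [0.19, 2.56], [-1.23, 4.37], [0.02, 3.11], [-2.88, 2.88]. Speed limits (rad/s): [2.39, 2.39, 3.01, 3.14, 3.14, 3.14].

INTERFACE

Orientations are given as a unit quaternion [w, x, y, z].
In Python, from rig import ctrl gives the robot as it stands.
- The arm moves only by the shell command python3 -m inch 'ROWS' [OPENING] [FORCE]. ROWS is JSON, one flat list of numbers, 6 for each row, row after row: the shift along the tool's x, y, z in cm, then the turn, a rotation vector about the tool's x, y, z in rad. A call has 1 to 8 rows; each row is the pose to reach, as a shift and turn from the pose commanded when the call began, along the tool's axes at that moment; what a row does not reach only later rows make up. A row lasts 1/12 s, in which the tool goes at most 41.7 mm and 7.16 degrees, less where a joint would pass 70% of its speed; a pose out of reach is approached as far as the arm can. A call with a gripper value outside its range is refused whole. OPENING is the gripper command: -1 is fully open, 1 is shut, values between are in proportion, set as the call begins (- or left out, the last holds). The fingers move at their own pace and stop on an object; FORCE is the grip in N (left out, the last holds). Time passes only in rows, so rows that repeat a pose let the fingers close. It gives the time, the measured TCP pose, the force and the opening at its end, in the units of the state.
- ctrl.sense(): the state, without advancing time (a new reading comes with each control period).
- ctrl.capture(name): name is "scene" or "side" or "wrist"; returns the picture (480x640x3 uint8, red, green, blue); there is no depth.
- ctrl.get_calibration(name): a dict with "fx", "fy", "cx", "cy" (pixels), "world_to_cam" (4x4, takes a point from world to camera coordinates). Camera axes: x right, y down, z forward; pixel columns grow to the right and rows downward; lengths in mm; the calibration is good to about 2 mm. A picture is of the moment at which its call begins: read the wrist's pose just before it. get_calibration takes no time and is no camera call; for the wrist camera it gives the pose at the moment of the call.
- ctrl.finish_job(): hands the job in, once; it reports no verdict.
Trained networks look in the newest picture that a camera, given by its name, has taken for a name from the list of things; names that differ only in an ending like _2 or _b are one class to them, and where a whole thing is asked for, a point or a joint stands for the part that bears it (a point fixed in the world has none). Each returns a list of dicts, best first, with "score" (0 to 1); they miss things now and then, are a little off and sometimes report something else, mostly with a low value. They report only what shows in the picture. A call takes as long as a camera call. They do not tell look-alikes from the thing itself.
- ctrl.search_frame(thing, camera): "uv" ([column, row] in pixels, amid what is visible of it).
The state is a dict: "time_s": time; "joints": joint angles; "dq": joint speeds; "tau": joint torques, N m; "eef_pos": TCP position; "ee_rot": TCP orientation; "force": force on the tool from outside, world axes, zero at the start; "wrist_torque": the same for the moment, N m; "grip_width": opening from 0.0 (shut) to 1.0 (fully open).
Only numpy, scipy, OpenCV 4.12 (cv2) and the standard library are available. Lean on these libraries where they do the work, as an engineer would, in place of code of your own. Each camera call takes 0.05 s, during which the arm holds its last target.

## Working session

There is one attempt and no reset: what is moved stays moved. The work goes in short steps, Python scripts to look and compute and a shell command to move; the robot and the scene stay as the last step left them, time stands still between calls to the robot, and variables do not carry over. Pictures are saved under pics/ and viewed, and the job is handed in when it is done.

```bash
mkdir -p pics; ls; python3 - <<'E'
from rig import ctrl
import cv2
for n in ("scene","side"):
    im=ctrl.capture(n); cv2.imwrite(f"pics/{n}0.png",im[:,:,::-1])
    for t in ("dispenser","chute","lid","key_top","ejector_key"):
        print(n,t,[(d["uv"],round(d["score"],2)) for d in ctrl.search_frame(t,n)][:3])
    c=ctrl.get_calibration(n); print(c)
s=ctrl.sense(); print(s["time_s"],s["eef_pos"],s["ee_rot"],s["force"])
E
```

```text
pics
scene dispenser [([324.5, 251.4], 0.68), ([258.6, 230.6], 0.65)]
scene chute [([317.5, 234.7], 0.88)]
scene lid [([322.3, 245.5], 0.57), ([360.1, 296.6], 0.5), ([317.7, 235.2], 0.34)]
scene key_top []
scene ejector_key [([393.3, 275.6], 0.6)]
{'fx': 590.2048135452192, 'fy': 590.2048135452192, 'cx': 312.51354748820313, 'cy': 237.40690454259317, 'world_to_cam': array([[ 2.01555426e-01,  9.79471088e-01,  3.43488595e-03,
        -9.50608466e+01],
       [ 8.46874834e-01, -1.72505702e-01, -5.03035584e-01,
        -4.23891240e+02],
       [-4.92116273e-01,  1.04298470e-01, -8.64258875e-01,
         1.82863717e+03],
       [ 0.00000000e+00,  0.00000000e+00,  0.00000000e+00,
         1.00000000e+00]])}
side dispenser [([317.3, 254.2], 0.72)]
side chute [([314.6, 239.0], 0.57)]
side lid [([340.4, 225.2], 0.74), ([371.7, 222.1], 0.61)]
side key_top [([312.6, 229.1], 0.51), ([406.2, 375.7], 0.15)]
side ejector_key [([368.4, 279.1], 0.32)]
{'fx': 564.3396380422419, 'fy': 564.3396380422419, 'cx': 326.4343014088382, 'cy': 237.19576984308173, 'world_to_cam': array([[ 9.38496311e-01, -3.44963411e-01, -1.49972913e-02,
        -5.10913971e+02],
       [-2.31535538e-01, -5.96497852e-01, -7.68493076e-01,
         1.81028318e+02],
       [ 2.56156140e-01,  7.24700323e-01, -6.39682323e-01,
         1.37408188e+03],
       [ 0.00000000e+00,  0.00000000e+00,  0.00000000e+00,
         1.00000000e+00]])}
0.6 [ 216.82874287 -478.11521937  231.27704268] [ 0.14939478 -0.14939738  0.69116447 -0.69112466] [ 1.03093772 -1.19166577  0.39786548]
```

View pics/scene0.png

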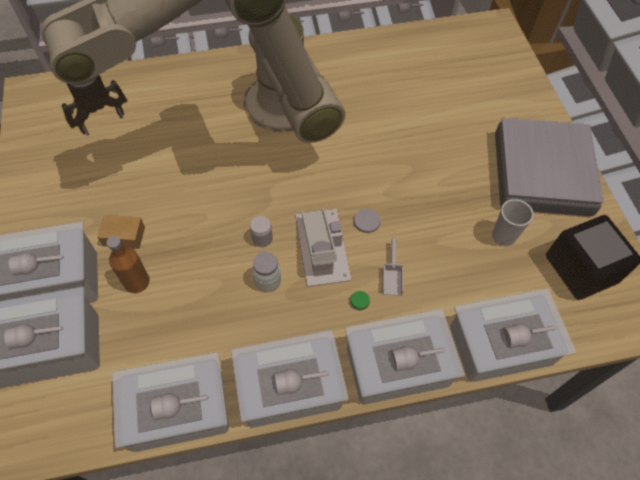

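View pics/side0.png

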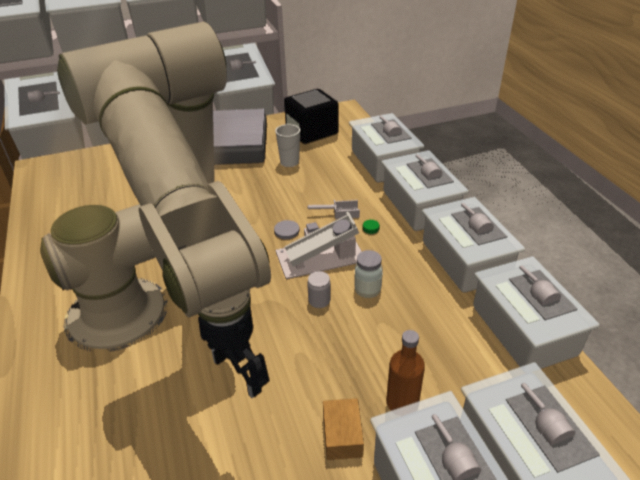

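```bash
python3 - <<'E'
import cv2
for n,(x,y,w,h) in {"scene":(230,170,200,150),"side":(230,160,200,150)}.items():
    im=cv2.imread(f"pics/{n}0.png")[y:y+h,x:x+w]
    cv2.imwrite(f"pics/{n}0c.png",cv2.resize(im,None,fx=4,fy=4,interpolation=cv2.INTER_CUBIC))
E
```

```text
(no output)
```

View pics/scene0c.png

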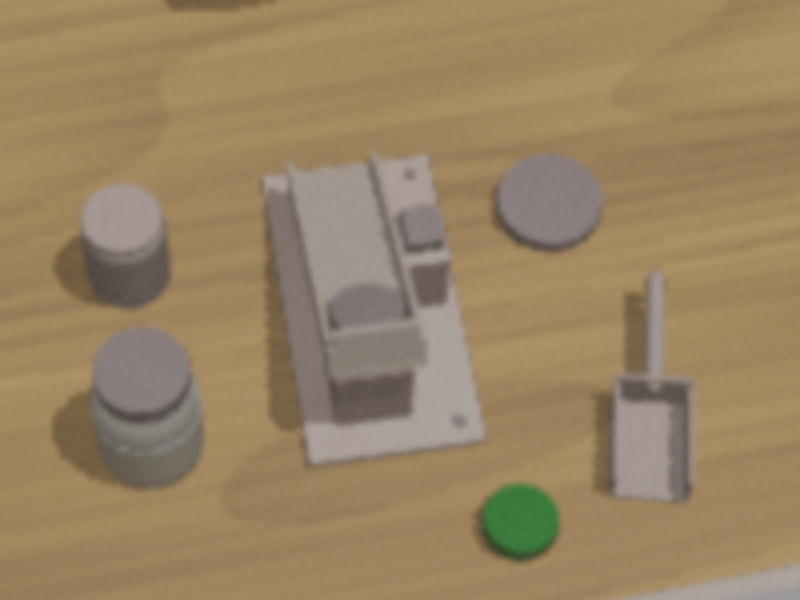

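View pics/side0c.png

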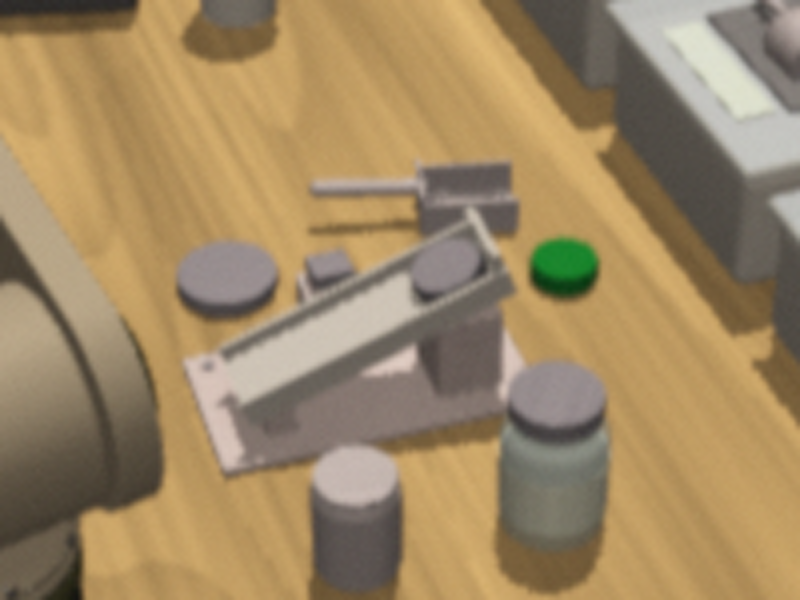

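The scene crop shows the dispenser: the chute's upper end points away from the robot, and the key's top is at about (335,227) on the +y side. The side view agrees, with the key at about (312,226). I'll fit the pose from the corners seen in both views.

```bash
cat > h.py <<'E'
import numpy as np
from scipy.optimize import least_squares
from scipy.spatial.transform import Rotation as R
def proj(c,P):
    P=np.atleast_2d(P); T=np.asarray(c["world_to_cam"]); q=P@T[:3,:3].T+T[:3,3]
    return np.c_[c["fx"]*q[:,0]/q[:,2]+c["cx"],c["fy"]*q[:,1]/q[:,2]+c["cy"]]
a=np.radians(20)
def ch(x,y,z): return [x*np.cos(a)-z*np.sin(a),y,65+x*np.sin(a)+z*np.cos(a)]
def d2w(p,L):
    L=np.atleast_2d(L); c,s=np.cos(p[2]),np.sin(p[2])
    return np.c_[p[0]+c*L[:,0]-s*L[:,1],p[1]+s*L[:,0]+c*L[:,1],L[:,2]]
def ray(c,uv,z):
    T=np.asarray(c["world_to_cam"]);Rm=T[:3,:3];o=-Rm.T@T[:3,3]
    d=Rm.T@np.array([(uv[0]-c["cx"])/c["fx"],(uv[1]-c["cy"])/c["fy"],1]); return o+d*(z-o[2])/d[2]
E
python3 - <<'E'
from h import *
from rig import ctrl
import cv2
S=ctrl.get_calibration("scene");D=ctrl.get_calibration("side")
K=lambda sx,sy:[14*sx,46+12.5*sy,84]
lid=ch(73,0,12)
obs=[]
def o(c,off,u,v,L): obs.append((c,[off[0]+u/4,off[1]+v/4],L))
so=(230,170);do=(230,160)
o(S,so,421,227,[0,46,84]); o(S,so,291,165,ch(-85,-28.5,10)); o(S,so,376,153,ch(-85,28.5,10))
o(S,so,367,305,ch(73,0,12))
o(D,do,331,266,[0,46,84]); o(D,do,222,353,ch(-85,28.5,10));o(D,do,236,400,ch(-85,-28.5,10)); o(D,do,447,267,ch(73,0,12))
o(S,so,328,326,ch(101,-28.5,22)); o(S,so,418,321,ch(101,28.5,22)); o(D,do,473,212,ch(101,28.5,22))
f=lambda p:np.concatenate([proj(c,d2w(p,L))[0]-uv for c,uv,L in obs])
p0=ray(S,[322,233],65)
r=least_squares(f,[p0[0],p0[1],0.1],loss="soft_l1")
print(r.x,np.round(f(r.x).reshape(-1,2),1))
p=r.x; np.save("p.npy",p)
print("key",d2w(p,[0,46,84]),"mid",d2w(p,[0,23,84]))
for n,uv,z in(("flask",(115,242),210),("tin",(261,222),75),("jar",(265,262),105),("box",(121,225),50),("tumbler",(516,213),120)): print(n,ray(S,uv,z))
# key-only
for c,uv in((S,[230+421/4,170+227/4]),(D,[230+331/4,160+266/4])): print(ray(c,uv,84))
s=ctrl.sense();M=R.from_quat(np.r_[s["ee_rot"][1:],s["ee_rot"][0]]).as_matrix();print(M.round(3),s["grip_width"])
z=d2w(p,[0,1,0])[0]-d2w(p,[0,0,0])[0];print(z)
for sg in(1,-1):
    Z=sg*z;Y=np.array([0,0,-1]);X=np.cross(Y,Z);print(sg,R.from_matrix(M.T@np.c_[X,Y,Z]).as_rotvec())
    t=d2w(p,[-2,23,150])[0]-s["eef_pos"]; print(M.T@t/10,t)
E
```

```text
[ 5.23145225e+02  1.75724005e+00 -6.93801011e-02] [[ 0.  -0.6]
 [-0.4 -0.9]
 [-0.5 -0.3]
 [-0.7  0.6]
 [ 0.6 -2.1]
 [-0.6 -2.5]
 [ 0.9 -0.4]
 [ 0.1 -1.6]
 [-1.2  1. ]
 [-0.3 -0.4]
 [-1.3 -1.7]]
key [[526.33414937  47.64657169  84.        ]] mid [[524.73968695  24.70190587  84.        ]]
flask [ 541.75237176 -470.09649805  210.        ]
tin [ 470.72219456 -135.34865067   75.        ]
jar [ 603.58090666 -144.70455262  105.        ]
box [ 391.29740904 -494.26000973   50.        ]
tumbler [600.21363527 494.47439645 120.        ]
[528.0282076   47.14014281  84.        ]
[522.03521952  39.74823465  84.        ]
[[-0.911 -0.     0.413]
 [-0.413  0.    -0.911]
 [-0.    -1.    -0.   ]] 1.0037113482594815
[0.06932445 0.99759417 0.        ]
1 [ 7.68380906e-06 -2.64644805e+00 -7.66299078e-05]
[-48.63332769   8.1299593  -33.17005246] [305.91575575 502.95577414 -81.27704268]
-1 [5.67234802e-05 4.95144603e-01 5.68775826e-06]
[-48.63332769   8.1299593  -33.17005246] [305.91575575 502.95577414 -81.27704268]
```

```bash
python3 -m inch '[-48.6,3,-33.2,0,0,0,-48.6,3,-33.2,0,0,0,-48.6,3,-33.2,0,0,0,-48.6,3,-33.2,0,0,0,-48.6,3,-33.2,0,0,0,-48.6,3,-33.2,0,0,0,-48.6,3,-33.2,0,0,0,-48.6,3,-33.2,0,0,0]' 0.26 40; python3 - <<'E'
from h import *
from rig import ctrl
s=ctrl.sense();M=R.from_quat(np.r_[s["ee_rot"][1:],s["ee_rot"][0]]).as_matrix();p=np.load("p.npy")
print(s["joints"],M.T@(d2w(p,[-2,23,200])[0]-s["eef_pos"])/10)
E
```

```text
time_s: 1.27
eef_pos: [390.2, -191.7, 214.5]
ee_rot: [-0.149, 0.149, -0.691, 0.691]
force: [1.0, -0.4, 0.4]
grip_width: 0.371
[-7.27438365e-01  1.27594251e-01  1.77627449e+00  3.75194226e-06
  1.23700165e+00  4.17916544e-01] [-21.00728493   1.44820295 -14.25676432]
```

```bash
python3 -m inch '[-21,1.4,-14.3,0,0.12,0,-21,1.4,-14.3,0,0.24,0,-21,1.4,-14.3,0,0.36,0,-21,1.4,-14.3,0,0.495,0,-21,1.4,-14.3,0,0.495,0,-21,1.4,-14.3,0,0.495,0,-21,1.4,-14.3,0,0.495,0,-21,1.4,-14.3,0,0.495,0]'; python3 - <<'E'
from h import *
from rig import ctrl
import cv2
s=ctrl.sense();c=ctrl.get_calibration("wrist");im=ctrl.capture("wrist");cv2.imwrite("pics/w1.png",im[:,:,::-1])
print(s["joints"],s["eef_pos"],s["ee_rot"],s["force"],s["grip_width"],c)
p=np.load("p.npy")
for t in("key_top","lid","chute"):print(t,[(d["uv"],round(d["score"],2)) for d in ctrl.search_frame(t,"wrist")][:3])
print(proj(c,d2w(p,[[0,46,84],ch(73,0,18)])))
E
```

```text
time_s: 1.93
eef_pos: [523.3, 27.7, 199.8]
ee_rot: [-0.023, 0.023, 0.707, -0.706]
force: [0.2, 0.0, -1.2]
grip_width: 0.368
[-1.71573792e-01  3.36963353e-01  1.54946376e+00  1.28209313e-03
  1.25519988e+00  1.46340584e+00] [523.26779499  27.67833718 199.75391867] [-0.02278107  0.02287684  0.70716644 -0.70630964] [ 0.17574466  0.03981822 -1.16672955] 0.36808131299638325 {'fx': 423.95478780762494, 'fy': 423.95478780762494, 'cx': 317.8176213247692, 'cy': 237.74862206215835, 'world_to_cam': array([[-6.39393456e-02, -9.97951533e-01, -2.12071701e-03,
         6.23559360e+01],
       [-9.63765536e-01,  6.11972836e-02,  2.59636062e-01,
         4.76984417e+02],
       [-2.58974424e-01,  1.86448339e-02, -9.65704208e-01,
         4.81843177e+02],
       [ 0.00000000e+00,  0.00000000e+00,  0.00000000e+00,
         1.00000000e+00]])}
key_top []
lid [([359.7, 122.5], 0.84)]
chute [([355.0, 199.4], 0.56)]
[[287.4164766  228.87495098]
 [368.74290887 126.33490998]]
```

View pics/w1.png

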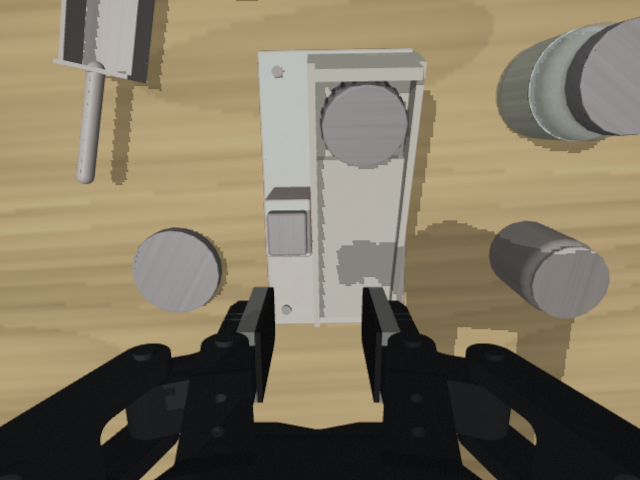

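```bash
python3 - <<'E'
import cv2
im=cv2.imread("pics/w1.png")
cv2.imwrite("pics/w1c.png",cv2.resize(im[40:340,225:445],(586,800))[:,:] if 0 else cv2.resize(im[190:340,225:425],None,fx=4,fy=4,interpolation=cv2.INTER_CUBIC))
cv2.imwrite("pics/w1d.png",cv2.resize(im[40:190,245:445],None,fx=4,fy=4,interpolation=cv2.INTER_CUBIC))
E
```

```text
(no output)
```

View pics/w1c.png

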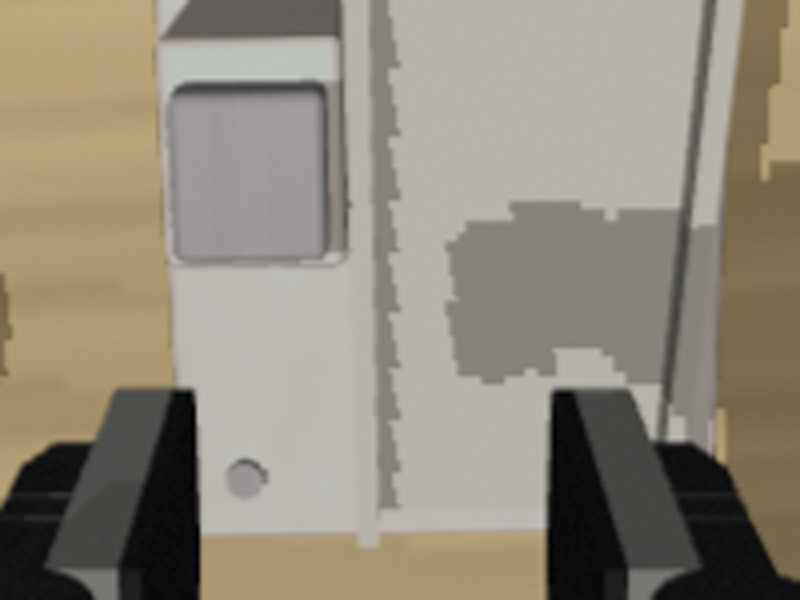

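View pics/w1d.png

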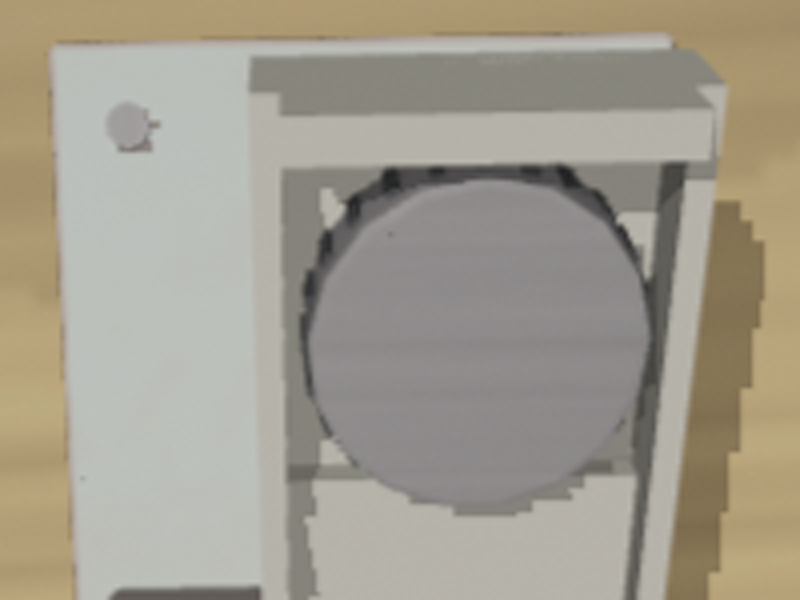

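```bash
cat > fit2.py <<'E'
from h import *
from rig import ctrl
S=ctrl.get_calibration("scene");W=ctrl.get_calibration("wrist")
obs=[]
def o(c,off,u,v,L,w): obs.append((c,[off[0]+u/4,off[1]+v/4],L,w))
so=(230,170);wo=(225,190);w2=(245,40)
o(S,so,421,227,[0,46,84],.7); o(S,so,291,165,ch(-85,-28.5,10),.7); o(S,so,376,153,ch(-85,28.5,10),.7)
o(W,wo,172,85,[14,58.5,84],1);o(W,wo,327,85,[14,33.5,84],1);o(W,wo,327,261,[-14,33.5,84],1);o(W,wo,177,261,[-14,58.5,84],1)
o(W,wo,368,545,ch(-85,28.5,10),1);o(W,w2,479,340,ch(73,0,12),1)
f=lambda p:np.concatenate([w*(proj(c,d2w(p,L))[0]-uv) for c,uv,L,w in obs])
r=least_squares(f,[523,1.7,-.07],loss="soft_l1");p=r.x
print(p,np.round(f(p).reshape(-1,2),1));np.save("p2.npy",p)
print("key",d2w(p,[0,46,84]))
T=W["world_to_cam"];print("cam",-T[:3,:3].T@T[:3,3])
for z in(185,190,195,200):
    print(z,[ray(W,uv,z).round(1)[:2] for uv in((254,288),(273.7,288),(362.6,288),(381,288))])
E
python3 fit2.py
```

```text
[ 5.19130925e+02 -3.10584063e+00 -5.50328119e-02] [[-1.5 -1.3]
 [-2.  -1.2]
 [-2.1 -0.9]
 [-1.5  0.4]
 [-0.  -0.1]
 [ 0.9 -1. ]
 [-0.8 -0.5]
 [ 0.2 -0.8]
 [ 0.2  1.3]]
key [[521.66115626  42.82451891  84.        ]]
cam [586.73462908  18.91664773 342.20168853]
185 [array([525.7,  48.6]), array([525.1,  40.8]), array([522.7,   5.7]), array([522.2,  -1.6])]
190 [array([527.6,  47.7]), array([527.1,  40.1]), array([524.8,   6.1]), array([524.3,  -1. ])]
195 [array([529.6,  46.7]), array([529.1,  39.4]), array([526.8,   6.5]), array([ 5.263e+02, -3.000e-01])]
200 [array([531.5,  45.8]), array([531. ,  38.7]), array([528.8,   6.9]), array([5.284e+02, 3.000e-01])]
```

```bash
python3 - <<'E'
from h import *
from rig import ctrl
import cv2
s=ctrl.sense();c=ctrl.get_calibration("wrist");im=ctrl.capture("wrist");cv2.imwrite("pics/w2.png",im[:,:,::-1])
print(s["time_s"],s["eef_pos"],s["ee_rot"],s["dq"].round(3) if hasattr(s["dq"],"round") else s["dq"],s["force"],c["world_to_cam"])
a_=cv2.imread("pics/w1.png");print(cv2.phaseCorrelate(cv2.cvtColor(a_,6).astype("f4")[:280],cv2.cvtColor(im[:,:,::-1],6).astype("f4")[:280]))
print(ctrl.get_calibration("wrist")["world_to_cam"])
cv2.imwrite("pics/w2c.png",cv2.resize(im[190:340,225:425,::-1],None,fx=4,fy=4,interpolation=cv2.INTER_CUBIC))
cv2.imwrite("pics/w2d.png",cv2.resize(im[40:190,245:445,::-1],None,fx=4,fy=4,interpolation=cv2.INTER_CUBIC))
E
```

```text
2.1333 [521.51275187  22.68212533 200.36042365] [ 0.02472906 -0.02461734 -0.70659054  0.70676182] [-0.017 -0.009  0.001  0.001 -0.001  0.001] [ 0.27686599 -0.72327102  0.08851403] [[-6.91783077e-02 -9.97604059e-01 -7.09955489e-04  5.97035812e+01]
 [-9.63336096e-01  6.66170571e-02  2.59895622e-01  4.75025755e+02]
 [-2.59225632e-01  1.86630651e-02 -9.65636454e-01  4.82186038e+02]
 [ 0.00000000e+00  0.00000000e+00  0.00000000e+00  1.00000000e+00]]
((-9.282260629278653, -3.365923231458879), 0.5692089772058858)
[[-6.98457542e-02 -9.97557524e-01 -7.45927871e-04  5.97992109e+01]
 [-9.63352175e-01  6.72566360e-02  2.59671198e-01  4.75044675e+02]
 [-2.58986789e-01  1.88555219e-02 -9.65696802e-01  4.82188441e+02]
 [ 0.00000000e+00  0.00000000e+00  0.00000000e+00  1.00000000e+00]]
```

View pics/w2c.png

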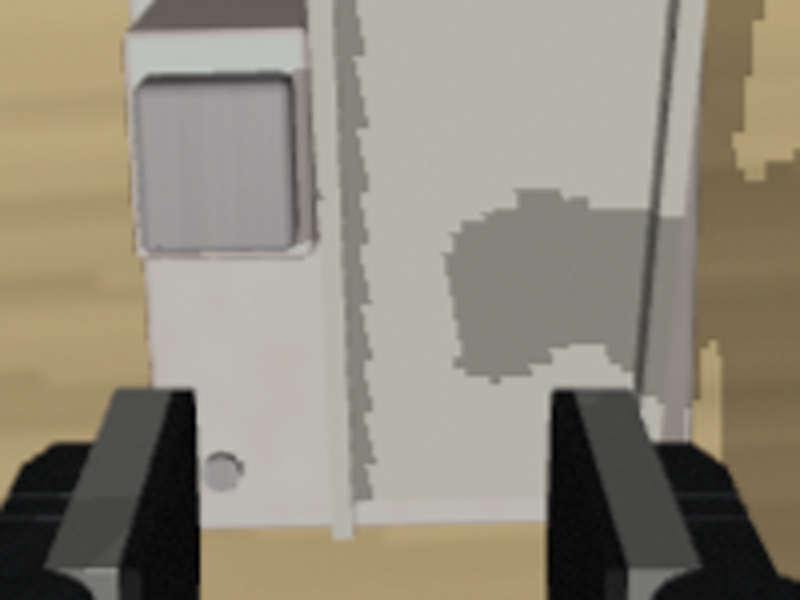

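View pics/w2d.png

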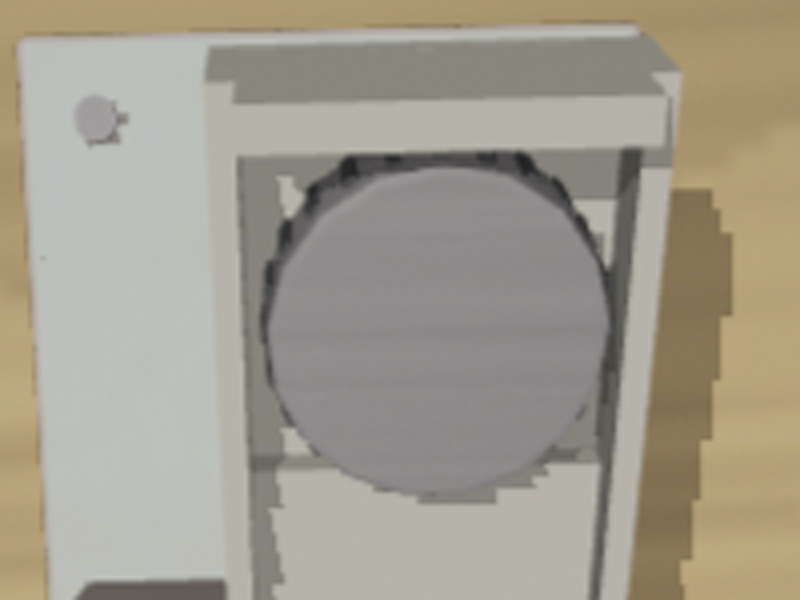

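```bash
sed -i -e '/^o(W/d' fit2.py && sed -i '/^o(S/a o(W,wo,138,75,[14,58.5,84],1);o(W,wo,293,75,[14,33.5,84],1);o(W,wo,294,249,[-14,33.5,84],1);o(W,wo,144,250,[-14,58.5,84],1);o(W,wo,342,537,ch(-85,28.5,10),1);o(W,w2,440,330,ch(73,0,12),1)' fit2.py; cat >> fit2.py <<'E'
s=ctrl.sense();M=R.from_quat(np.r_[s["ee_rot"][1:],s["ee_rot"][0]]).as_matrix()
z=d2w(p,[0,-1,0])[0]-d2w(p,[0,0,0])[0];Y=np.array([0,0,-1]);
print("rot",R.from_matrix(M.T@np.c_[np.cross(Y,z),Y,z]).as_rotvec())
print("shift",M.T@(d2w(p,[-2,23,110])[0]-s["eef_pos"])/10,s["eef_pos"])
E
python3 fit2.py
```

```text
[ 5.21190108e+02  1.70535142e+00 -5.36159758e-02] [[-0.1 -1. ]
 [-0.7 -0.9]
 [-0.8 -0.7]
 [-1.5  0.4]
 [ 0.1 -0.2]
 [ 1.  -0.5]
 [-0.7 -0.1]
 [ 0.2 -0.8]
 [ 0.3  0.6]]
key [[523.65526179  47.63924978  84.        ]]
cam [586.6924781   18.61133128 342.33702125]
185 [array([525.7,  48.4]), array([525.1,  40.6]), array([522.7,   5.4]), array([522.1,  -1.9])]
190 [array([527.6,  47.5]), array([527.1,  39.9]), array([524.7,   5.8]), array([524.2,  -1.2])]
195 [array([529.5,  46.5]), array([529. ,  39.2]), array([526.7,   6.2]), array([526.2,  -0.6])]
200 [array([531.5,  45.6]), array([531. ,  38.5]), array([528.8,   6.7]), array([5.283e+02, 1.000e-01])]
rot [-1.65027220e-04 -1.69328205e-02 -3.05898302e-05]
shift [ 0.12277485  9.04749242 -0.2298942 ] [521.48636448  22.41478715 200.47534098]
```

```bash
python3 -m inch '[0.2,3,-0.2,0,-0.017,0,0.2,6,-0.2,0,-0.017,0,0.2,8,-0.2,0,-0.017,0,0.2,9,-0.2,0,-0.017,0,0.2,9,-0.2,0,-0.017,0,0.2,9,-0.2,0,-0.017,0,0.2,9,-0.2,0,-0.017,0]' 0.08; python3 - <<'E'
from h import *
from rig import ctrl
import cv2
s=ctrl.sense();c=ctrl.get_calibration("wrist");im=ctrl.capture("wrist");cv2.imwrite("pics/w3.png",im[:,:,::-1])
p=np.load("p2.npy")
print(s["eef_pos"],s["dq"],s["force"],s["grip_width"])
L=(s["eef_pos"]-d2w(p,[0,0,0])[0]);cc,ss=np.cos(p[2]),np.sin(p[2]);print("disp xy",cc*L[0]+ss*L[1],-ss*L[0]+cc*L[1])
print(proj(c,d2w(p,[[14,58.5,84],[14,33.5,84],ch(73,0,12)])))
E
```

```text
time_s: 2.77
eef_pos: [520.7, 25.0, 111.9]
ee_rot: [0.018, -0.02, -0.707, 0.707]
force: [0.4, 0.9, 0.4]
grip_width: 0.462
[520.73950613  25.04469783 111.86472113] [ 0.00636513 -0.0035036  -0.00218887  0.00112044 -0.00457981  0.00053124] [0.43395978 0.93965901 0.4472101 ] 0.46238565046940566
disp xy -1.7007171192040729 23.28166005069321
[[235.53181744 246.95156147]
 [295.4698829  247.04569931]
 [387.65594568 121.28028357]]
```

View pics/w3.png

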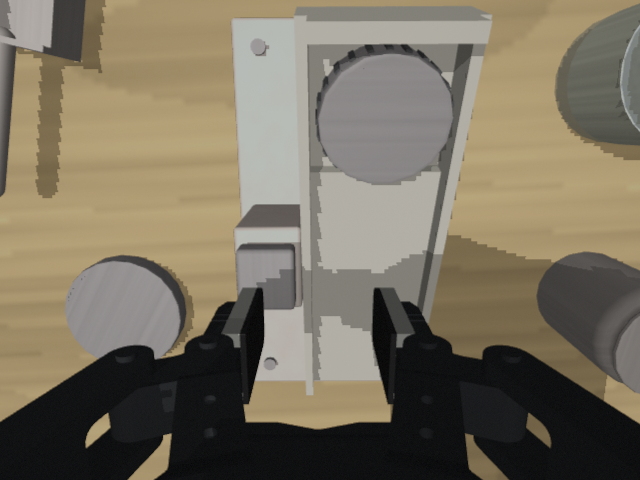

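The wrist view confirms the fit. The key's top is at about (266,275), and its corners project within 1–2 px. The finger gap runs from column 263 to 374. Next I descend towards contact.

```bash
python3 -m inch '[0,1,0,0,0,0,0,2,0,0,0,0,0,2.7,0,0,0,0,0,2.7,0,0,0,0,0,2.7,0,0,0,0,0,2.7,0,0,0,0]'; python3 -m inch '[0,0.2,0,0,0,0,0,0.2,0,0,0,0,0,0.2,0,0,0,0,0,0.2,0,0,0,0]';python3 -m inch '[0,0.2,0,0,0,0,0,0.2,0,0,0,0,0,0.2,0,0,0,0,0,0.2,0,0,0,0]'; python3 - <<'E'
from rig import ctrl
import cv2
im=ctrl.capture("wrist");cv2.imwrite("pics/w4.png",im[:,:,::-1])
E
```

```text
time_s: 3.32
eef_pos: [519.9, 25.5, 83.3]
ee_rot: [0.018, -0.018, -0.707, 0.707]
force: [0.6, 0.4, 0.3]
grip_width: 0.461
time_s: 3.65
eef_pos: [520.2, 25.5, 81.7]
ee_rot: [0.018, -0.019, -0.707, 0.707]
force: [-0.8, 1.5, 4.2]
grip_width: 0.461
time_s: 3.98
eef_pos: [520.2, 25.5, 79.6]
ee_rot: [0.018, -0.019, -0.707, 0.707]
force: [-0.3, 0.4, 5.5]
grip_width: 0.464
```

View pics/w4.png

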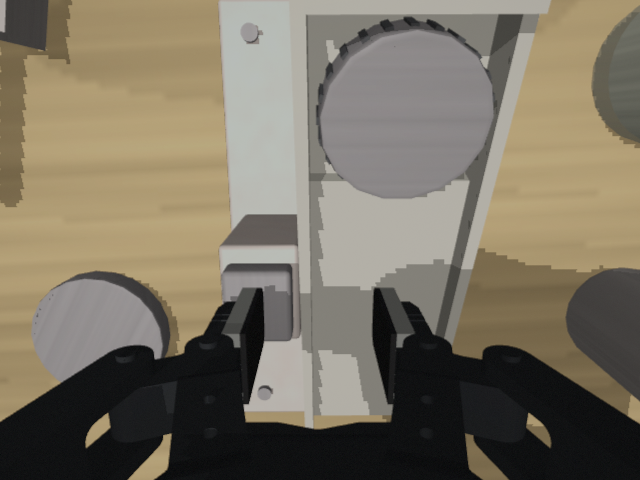

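Contact came at a TCP height of about 82, at 4.2 N. The left fingertip is on the key and the right one is mid-chute. I continue pressing.

```bash
python3 -m inch '[0,0.2,0,0,0,0,0,0.4,0,0,0,0,0,0.5,0,0,0,0,0,0.5,0,0,0,0,0,0.5,0,0,0,0]';python3 -m inch '[0,0.1,0,0,0,0,0,0.2,0,0,0,0,0,0.3,0,0,0,0,0,0.3,0,0,0,0,0,0.3,0,0,0,0]'; python3 - <<'E'
from rig import ctrl
import cv2
im=ctrl.capture("wrist");cv2.imwrite("pics/w5.png",im[:,:,::-1])
E
```

```text
time_s: 4.45
eef_pos: [520.2, 25.5, 74.7]
ee_rot: [0.018, -0.019, -0.707, 0.707]
force: [-1.5, 0.4, 5.6]
grip_width: 0.459
time_s: 4.87
eef_pos: [520.3, 25.5, 72.5]
ee_rot: [0.018, -0.019, -0.707, 0.707]
force: [-4.6, 1.1, 13.9]
grip_width: 0.462
```

View pics/w5.png

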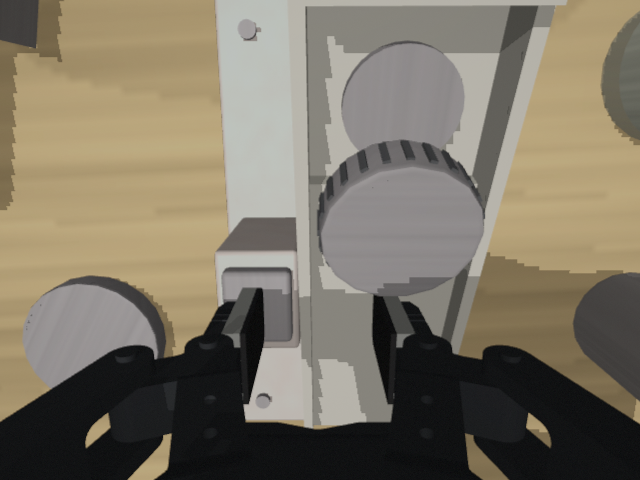

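The lid has popped out. It now sits in the chute, centred at about (402,220), against the right fingertip. I'll hold, then check the key's depth and that the lid is at rest.

```bash
python3 -m inch '[0,0.05,0,0,0,0,0,0.05,0,0,0,0,0,0.05,0,0,0,0,0,0.05,0,0,0,0,0,0.05,0,0,0,0,0,0.05,0,0,0,0]'; python3 - <<'E'
from h import *
from rig import ctrl
import cv2
c=ctrl.get_calibration("wrist");im=ctrl.capture("wrist");cv2.imwrite("pics/w6.png",im[:,:,::-1])
s=ctrl.sense();print(s["eef_pos"],s["force"],s["dq"])
for t in ("lid",):print([(d["uv"],round(d["score"],2)) for d in ctrl.search_frame(t,"wrist")])
p=np.load("p2.npy")
for z in(84,76,74):print(z,proj(c,d2w(p,[[14,58.5,z],[14,33.5,z],[-14,33.5,z]])).round(1).tolist())
cv2.imwrite("pics/w6c.png",cv2.resize(im[190:340,205:405,::-1],None,fx=4,fy=4,interpolation=cv2.INTER_CUBIC))
w5=cv2.imread("pics/w5.png");print(np.abs(w5.astype(int)-im[:,:,::-1])[130:300,310:490].mean())
si=ctrl.capture("side");cv2.imwrite("pics/side6c.png",cv2.resize(si[160:310,230:430,::-1],None,fx=4,fy=4,interpolation=cv2.INTER_CUBIC))
E
```

```text
time_s: 5.42
eef_pos: [520.3, 25.6, 72.4]
ee_rot: [0.018, -0.019, -0.707, 0.707]
force: [-5.5, 0.2, 18.2]
grip_width: 0.464
[520.31184553  25.54806197  72.4170383 ] [-5.49627734  0.58398297 18.68081047] [-8.82542427e-04 -1.53966273e-03 -1.64245660e-03 -2.12914349e-04
 -9.91486319e-05  9.74657565e-04]
[([397.1, 221.3], 0.96)]
84 [[214.2, 279.2], [290.7, 279.4], [291.9, 355.9]]
76 [[219.7, 271.0], [292.2, 271.2], [293.2, 344.3]]
74 [[221.0, 269.1], [292.5, 269.3], [293.5, 341.5]]
0.7820261437908497
```

View pics/w6c.png

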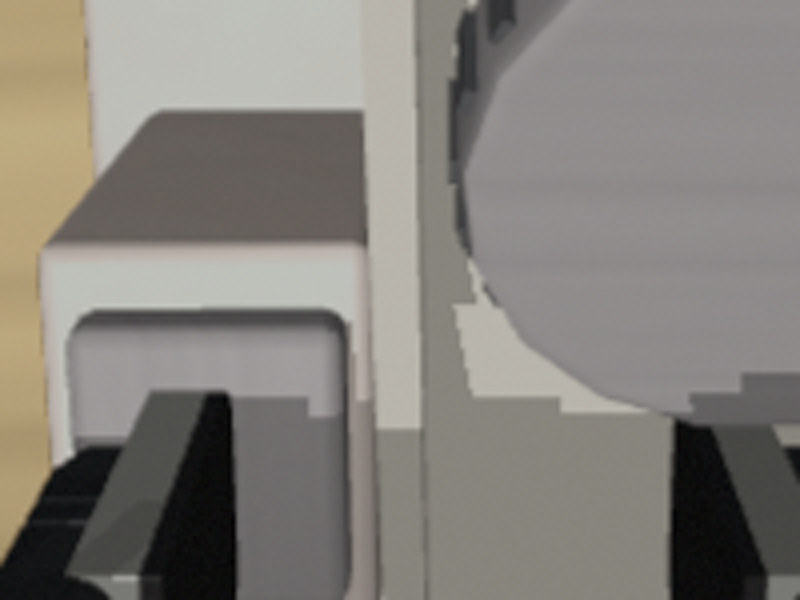

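View pics/side6c.png

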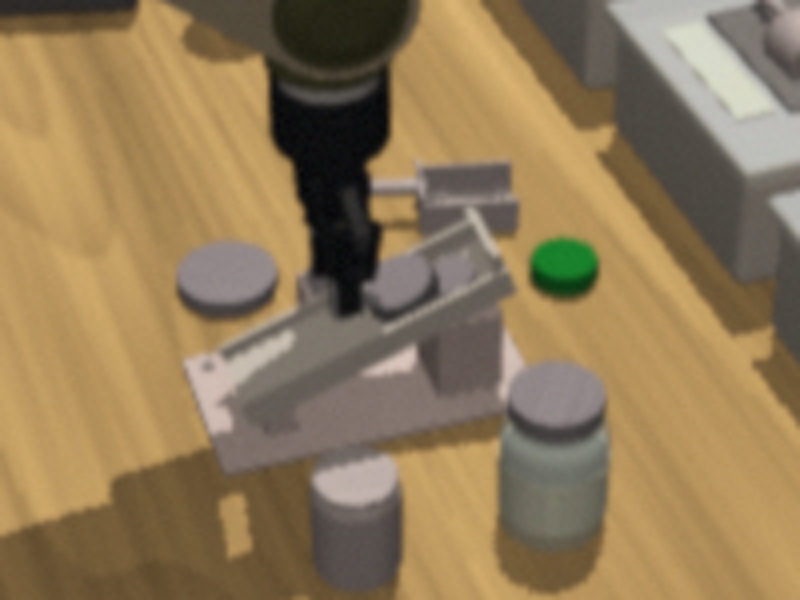

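The side view shows the lid resting against the finger. But the −x force alongside Fz could also mean the chute finger is touching the floor, so I'll use the wrist moment to tell which finger carries the load.

```bash
python3 - <<'E'
from rig import ctrl
import numpy as np
v=[]
for i in range(4):
    ctrl.capture("wrist");s=ctrl.sense();v.append(np.r_[s["force"],s["wrist_torque"]])
print(np.round(v,2))
E
python3 -m inch '[0,-0.1,0,0,0,0,0,-0.1,0,0,0,0,0,-0.1,0,0,0,0]'; python3 - <<'E'
from rig import ctrl
import numpy as np
v=[]
for i in range(4):
    ctrl.capture("wrist");s=ctrl.sense();v.append(np.r_[s["force"],s["wrist_torque"]])
print(np.round(v,2),s["eef_pos"],s["time_s"])
E
```

```text
[[-5.14  0.93 18.53  0.46  0.96  0.14]
 [-6.41  1.14 18.26  0.49  0.96  0.08]
 [-5.35  0.56 18.77  0.52  0.92  0.07]
 [-5.53  0.83 18.63  0.51  0.93  0.09]]
time_s: 6.02
eef_pos: [520.2, 25.5, 72.6]
ee_rot: [0.018, -0.019, -0.707, 0.707]
force: [-2.2, -0.1, 9.6]
grip_width: 0.452
[[-1.48  0.69  9.33  0.24  0.26  0.04]
 [-2.03  0.87  9.22  0.29  0.33 -0.03]
 [-2.21 -0.41  9.33  0.26  0.31  0.03]
 [-1.75 -0.04  9.05  0.32  0.32  0.04]] [520.21015863  25.53068601  72.5343677 ] 6.2167
```

The moment is about +0.5 N·m at 18.6 N, a lever of about +25 mm. That puts the whole load on the key finger, against a hard stop. I press again and settle.

```bash
python3 -m inch '[0,0.08,0,0,0,0,0,0.08,0,0,0,0,0,0.08,0,0,0,0,0,0.08,0,0,0,0,0,0.08,0,0,0,0,0,0.08,0,0,0,0]'; python3 - <<'E'
from rig import ctrl
import cv2,numpy as np
im=ctrl.capture("wrist");print(ctrl.search_frame("lid","wrist"))
w=cv2.imread("pics/w6.png");print(np.abs(w.astype(int)-im[:,:,::-1])[130:300,310:490].mean())
cv2.imwrite("pics/w7.png",im[:,:,::-1])
s=ctrl.sense();print(s["time_s"],s["force"],s["wrist_torque"],s["eef_pos"])
E
```

```text
time_s: 6.72
eef_pos: [520.3, 25.6, 72.4]
ee_rot: [0.018, -0.019, -0.707, 0.707]
force: [-4.4, 0.1, 17.6]
grip_width: 0.461
[{'uv': [395.0, 218.9], 'score': 0.9}, {'uv': [21.2, 24.0], 'score': 0.56}]
0.5812745098039216
6.8167 [-5.22149965  0.61350406 17.1616201 ] [0.49776924 0.83554834 0.14627679] [520.26590353  25.53453243  72.42303051]
```

View pics/w7.png

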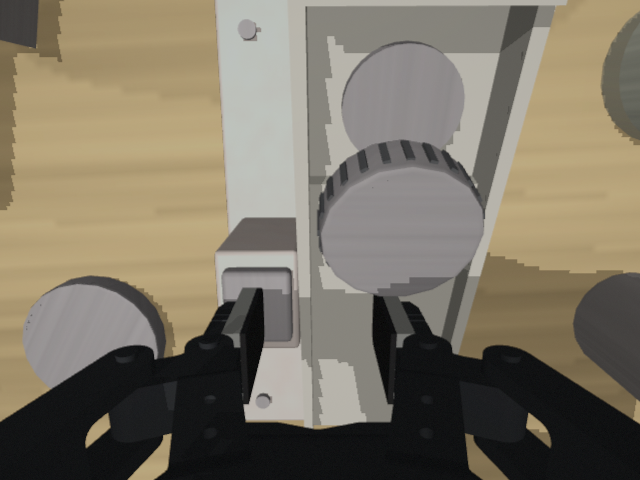

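The picture is unchanged: the lid rests at about (402,220) against the right fingertip, and the key is held down at its stop under the left one. I'm handing the job in.

```bash
python3 -c "
from rig import ctrl
print(ctrl.finish_job())"
```

```text
the job is handed in; nothing more can be done
None
```

I pressed the key down to its stop with one finger while the other already stood in the chute. The lid popped out of its seat, slid down against that finger, and was still resting there when I handed the job in, at about 6.8 s on the clock.

**Key:** the last reading was about 17 N upward, more than the spring's 7 N. The TCP came down about 10 mm from first contact and then met a hard stop. I briefly eased off about 1 mm during a check; the force stayed at 9 N or more and the key stayed at its stop. The picture puts the key's top near its fully pressed height, but only to within about 2 mm.

**Lid:** pictures taken about 1.4 s apart show no movement; the lid network's position shifted about 2 px, within its usual error.

**A reading that needed checking:** a sideways force of about −5 N appeared along x, which could have meant the other finger was pressing on the chute floor. The wrist moment (about +0.5 N·m, a lever of about 25–30 mm) put the load on the key finger instead.

**Other objects:** nothing else was touched as far as the pictures show. I did not take a final overview picture from the scene camera.

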